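Call off the parts for the pump and set the call lever

TASK

Call off the two parts for the next pump assembly by pointing, touching neither: bring the fingertips down over the middle of the brass ring, two or three centimetres above it, and stay there for two seconds, then do the same over the middle of the black elbow fitting. Last of all, push the red-knobbed lever on the small grey box with the fingers all the way over to the side away from the robot, to show that the call is complete. Lower the fingers over none of the other parts laid out on the bench (the steel disc and the small steel cradle), and neither touch nor shift any part.

Things in the scene. Friction and masses are not known exactly. Their poses are not given: they have to be found in the camera images.
- ring_top (a point): Thin brass ring lying flat on the bench: outside diameter 58 mm, 5 mm high, with a wide hole. The point is on its axis, level with its upper face. Its z axis points up.
- elbow_top (a point): Hydraulic elbow fitting lying on the bench: black body with two dull-yellow hexagon nuts, 63 x 82 mm seen from above, 44 mm high. The point is at its middle, about 42 mm above the bench. It lies a few degrees askew.
- disc_top (a point): Not called: flat turned disc of pale bright steel with a hole in its middle, diameter 117 mm, 14 mm high. The point is on its axis, level with its upper face. Its z axis points up.
- cradle_top (a point): Not called: small pale, bright steel bearing cradle, a square plate with two raised edges, 66 x 65 mm, 11 mm high. The point is above its middle, level with its highest edges. Its z axis points up.
- flag_base: Small grey box fixed to the bench that carries the lever: 70 mm (x) x 50 mm (y) x 25 mm high. Origin at the centre of its underside; its x axis points roughly away from the robot and is the direction in which the lever is pushed, z up. The lever's pivot lies 22 mm above the origin, its axis along y.
- flag_tip (a point): Centre of the red ball knob (diameter 26 mm) at the end of the steel lever, 80 mm from the pivot; the lever's rod is 10 mm thick. The knob travels in an arc, about 90 to 102 mm above the bench, from about 38 mm on the near side of the pivot to about 38 mm on the far side.
- flag (a joint): Angle of the lever: 0 leaning half a radian toward the robot, 0.5 upright, 1.0 at its stop leaning half a radian away from the robot. It starts between 0 and 0.2, has no spring, stays where it is left, and about 1 N at the knob moves it.
Mind the look-alikes: they are no part of the job. What is shaped like the part that bears elbow_top but blue is not meant.

How it is judged:
On the way, in this order (a step that is already met when the one before it is completed fails the run):
1. the fingers stay close above the middle of the brass ring (horizontal distance between the grasp point and ring_top below 0.03 m and z of the grasp point in the frame of ring_top between 0.02 and 0.08 m and value of joint flag below 0.4 rad), for 1.5 s.
2. the fingers stay close above the middle of the elbow fitting (horizontal distance between the grasp point and elbow_top below 0.03 m and z of the grasp point in the frame of elbow_top between 0.02 and 0.08 m and value of joint flag below 0.4 rad), for 1.5 s.
3. the lever is pushed over to the far side (value of joint flag above 0.85 rad), for 0.2 s.
At the end, for the whole second after the job is handed in: The lever rests beyond 0.85 rad and all four parts lie within 6 mm of their starts; before, the grasp point (19 mm behind the fingertips) stayed 1.5 s within 30 mm of the middle of the ring and 20 to 80 mm above its top, then so over the elbow (value of joint flag above 0.85 rad and velocity of joint flag between -0.05 and 0.05 rad/s and distance of each of ring_top, elbow_top, disc_top, cradle_top from where it was at the start of the episode below 0.006 m); the robot touches nothing.
It fails at once if a part laid out on the bench is touched (contact force between any of the fingers, the arm and ring above 0.5 N or contact force between any of the fingers, the arm and elbow above 0.5 N or contact force between any of the fingers, the arm and disc above 0.5 N or contact force between any of the fingers, the arm and cradle above 0.5 N).
It fails at once if a part laid out on the bench is shifted or lifted (distance of any of ring_top, elbow_top, disc_top, cradle_top from where it was at the start of the episode above 0.006 m).
It fails at once if the fingers are lowered over a part that is not called ((horizontal distance between the grasp point and disc_top below 0.03 m and z of the grasp point in the frame of disc_top below 0.06 m) or (horizontal distance between the grasp point and cradle_top below 0.03 m and z of the grasp point in the frame of cradle_top below 0.06 m)).
It also fails if it takes over 51 s, if anything falls off the work surface, if the arm or the gripper's body presses on something with over 40 N, if the wrist force passes 120 N, or if a joint passes its speed limit or range.

ROBOT

A 6-joint arm with a two-finger parallel gripper is mounted at the origin on a cart in front of the work surface, level with it; the furniture and walls round the work are solid. World frame = base frame: x ahead of the robot, y to its left, z up, the work surface at z = 0. Lengths are in m, angles in rad, forces in N, time in s.
With the tool pointing down it reaches from about 0.325 to 1 m from the base axis. Payload 5.1 kg.
Tool frame: the origin (TCP) lies at the very end of the fingers, on their centre line; the grasp point (between the pads) lies 19 mm behind it; z points along the fingers, y is the line along which they close (so a half turn about z gives the same grasp; the last joint's range is limited). The gripper opens to 85 mm and grips with 20 to 120 N. Pads are 22 mm wide; open, the fingers measure 114 mm over their backs; the gripper's body (76 mm by 85 mm) begins 54 mm behind the grasp point. The pads swing forward as they close: fully open they stand 13 mm farther back than shut.
Start: joints at [-0.083, 0.124, 1.65, -0, 1.367, -0.083], TCP at [0.65, -0, 0.231] pointing down, gripper open.
Joint ranges: [-2.61, 2.61], [-1.02, 2.33], [0.03, 2.71], [-1.35, 4.49], [0.32, 2.68], [-2.91, 2.91]. Speed limits (rad/s): [2.57, 2.57, 3.14, 3.14, 3.14, 3.14].

INTERFACE

Orientations are given as a unit quaternion [x, y, z, w].
In Python, from workcell import * gives the robot as it stands.
- The arm moves only by the shell command python3 -m pendant 'ROWS' [OPENING] [FORCE]. ROWS is JSON, a list of rows, each an object with "translation": the shift along the tool's x, y, z in mm, a list of three; "roll": the turn about the tool's z in rad. A call has 1 to 10 rows; each row shifts and turns the commanded pose from where the row before left it, along the tool's axes as they then stand; what a row does not reach is not made up. A row lasts 1/12 s, in which the tool goes at most 41.7 mm and 7.16 degrees, less where a joint would pass 70% of its speed; a pose out of reach is approached as far as the arm can. A call with a gripper value outside its range is refused whole. OPENING is the opening, from -1 (shut) to 1 (fully open), set as the call begins (- or left out, the last holds). The fingers move at their own pace and stop on an object; FORCE is the grip in N (left out, the last holds). Time passes only in rows, so rows that do not move let the fingers close. It gives the time, the measured TCP pose, the force, the opening and the grip force at its end, in the units of the state.
- get_obs(): the state, without advancing time (a new reading comes with each control period).
- capture(name): name is "scene" or "side" or "wrist"; returns a dict with "image" (384x512x3 uint8, blue, green, red), "K" (3x3 intrinsics, pixels), "T" (4x4, takes a point from camera to world coordinates); the wrist camera has in their place "mount" (4x4, takes a point from camera to tool coordinates, whose origin is the TCP and whose axes are the flange's). Camera axes: x right, y up, looking along -z (the intrinsics and any distortion apply to the point x, -y, -z); pixel columns grow to the right and rows downward; lengths in m; the calibration is good to about 2 mm. A picture is of the moment at which its call begins: read the wrist's pose just before it. There is no depth.
- job_done(): hands the job in; it is judged then, once.
The state is a dict: "t": time; "q": joint angles; "dq": joint speeds; "joint_efforts": joint torques, N m; "ee_pos": TCP position; "orientation": TCP orientation; "wrist_force": force on the tool from outside, world axes, zero at the start; "torque": the same for the moment, N m; "finger_gap": finger opening in m; "finger_force": force on a finger pad.
Only numpy, scipy, OpenCV 4.12 (cv2) and the standard library are available. Lean on these libraries where they do the work, as an engineer would, in place of code of your own. Each camera call takes 0.05 s, during which the arm holds its last target. There are 200 camera calls.

## Working session

There is one attempt and no reset: what is moved stays moved. The work goes in short steps, Python scripts to look and compute and a shell command to move; the robot and the scene stay as the last step left them, time stands still between calls to the robot, and variables do not carry over. Pictures are saved under pics/ and viewed, at most 10 in all, crops included, and the job is handed in when it is done.

```bash
mkdir -p pics
python3 - <<'E'
from workcell import *
import cv2,pickle
o=get_obs();print(o['t'],o['ee_pos'],o['orientation'],o['finger_gap'])
d={}
for n in('scene','side','wrist'):
    c=capture(n);d[n]=c;cv2.imwrite(f'pics/{n}0.png',c['image'])
    print(n,c['K'].tolist(),c.get('T',c.get('mount')).round(4).tolist(),[k for k in c])
d['o']=o
pickle.dump(d,open('cap0.pkl','wb'))
E
```

```text
0.0 [6.49369544e-01 1.54564033e-05 2.30018691e-01] [ 7.07120145e-01  7.07092571e-01 -7.03873997e-04 -8.37515940e-04] 0.08500335667757927
scene [[370.9138098874325, 0.0, 251.26133890410966], [0.0, 370.9138098874325, 189.20592378630994], [0.0, 0.0, 1.0]] [[0.7988, 0.4257, -0.4251, 0.075], [-0.6015, 0.5737, -0.556, -0.6061], [0.0072, 0.6998, 0.7143, 0.867], [0.0, 0.0, 0.0, 1.0]] ['image', 'K', 'T']
side [[431.535614617942, 0.0, 258.9192314564708], [0.0, 431.535614617942, 187.38737496257326], [0.0, 0.0, 1.0]] [[-0.9789, 0.1319, -0.1558, 0.366], [-0.204, -0.605, 0.7696, 0.76], [0.0073, 0.7852, 0.6192, 0.7044], [0.0, 0.0, 0.0, 1.0]] ['image', 'K', 'T']
wrist [[300.54247054480754, 0.0, 250.6940319662566], [0.0, 300.54247054480754, 188.11176218754943], [0.0, 0.0, 1.0]] [[0.0004, 0.9475, 0.3198, 0.0816], [1.0, -0.0004, -0.0001, 0.0001], [0.0001, 0.3198, -0.9475, -0.1425], [0.0, 0.0, 0.0, 1.0]] ['image', 'K', 'mount']
```

View pics/scene0.png

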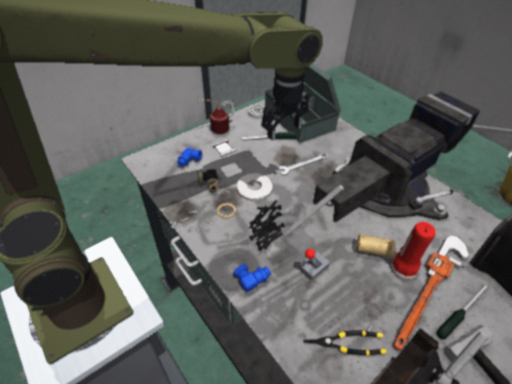

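View pics/side0.png

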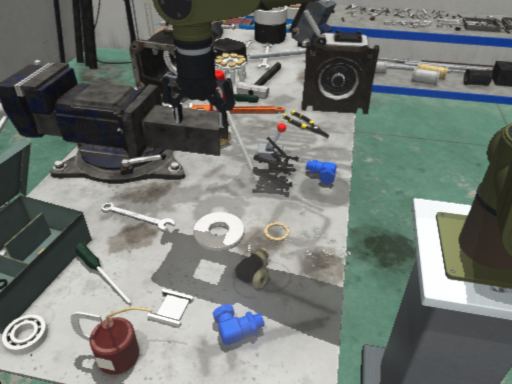

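The scene view shows the ring at about (227,210), the black elbow at (209,179), the disc at (255,187) and the knob at (311,253). In the side view the ring is at (277,231), the elbow at (252,268), the disc at (219,231), the cradle at (172,306) and the knob at (282,128). The blue elbows are the look-alikes. I'll enlarge both views to read these more closely.

Run:
```python
import cv2,pickle,numpy as np
d=pickle.load(open('cap0.pkl','rb'))
a=d['scene']['image'][130:290,180:340];b=d['side']['image'][110:290,190:350]
cv2.imwrite('pics/cropA.png',cv2.resize(a,None,fx=3.75,fy=3.75,interpolation=cv2.INTER_CUBIC))
cv2.imwrite('pics/cropB.png',cv2.resize(b,None,fx=3.333,fy=3.333,interpolation=cv2.INTER_CUBIC))
open('h.py','w').write('''
import numpy as np
def ray(c,u,v,T=None):
    T=c['T'] if T is None else T
    K=c['K'];r=T[:3,:3]@np.array([(u-K[0,2])/K[0,0],-(v-K[1,2])/K[1,1],-1]);return T[:3,3],r
def at(c,u,v,z,T=None):
    p,r=ray(c,u,v,T);return p+r*(z-p[2])/r[2]
def tri(*prs):
    A=np.zeros((3,3));b=np.zeros(3)
    for p,r in prs:
        r=r/np.linalg.norm(r);M=np.eye(3)-np.outer(r,r);A+=M;b+=M@p
    return np.linalg.solve(A,b)
def proj(c,X,T=None):
    T=c['T'] if T is None else T
    x=np.linalg.inv(T)@np.append(X,1);K=c['K'];return K[0,2]-K[0,0]*x[0]/x[2],K[1,2]+K[1,1]*x[1]/x[2]
''')
from h import *
s,e=d['scene'],d['side']
for n,u,v,u2,v2,z in [('ring',227,210,277,231,.005),('elbow',209,179,252,268,.025),('disc',255,187,219,231,.014),('cradle',223,147,172,306,.008),('knob',311,253,282,128,.092)]:
    print(n,at(s,u,v,z).round(3),at(e,u2,v2,z).round(3),tri(ray(s,u,v),ray(e,u2,v2)).round(3))
```

```text
ring [0.474 0.038 0.005] [0.468 0.042 0.005] [0.471 0.039 0.003]
elbow [0.493 0.169 0.025] [0.496 0.181 0.025] [0.497 0.175 0.018]
disc [0.598 0.059 0.014] [0.596 0.079 0.014] [0.602 0.067 0.003]
cradle [0.633 0.296 0.008] [0.63  0.292 0.008] [0.63  0.293 0.01 ]
knob [ 0.522 -0.271  0.092] [ 0.512 -0.276  0.092] [ 0.515 -0.273  0.096]
```

View pics/cropA.png

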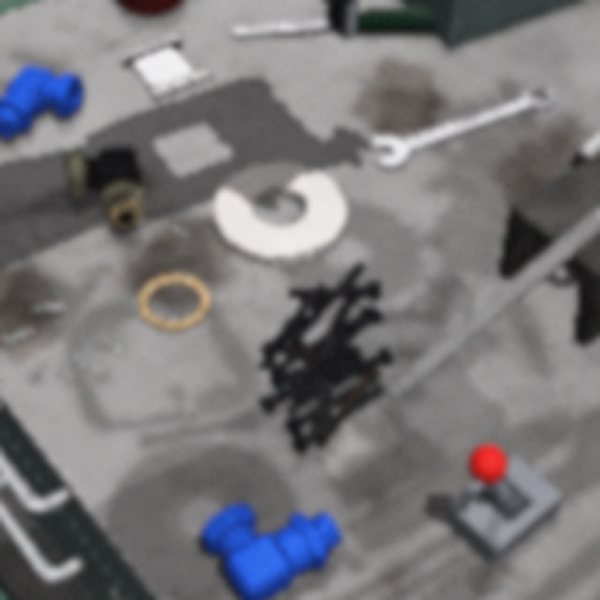

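View pics/cropB.png

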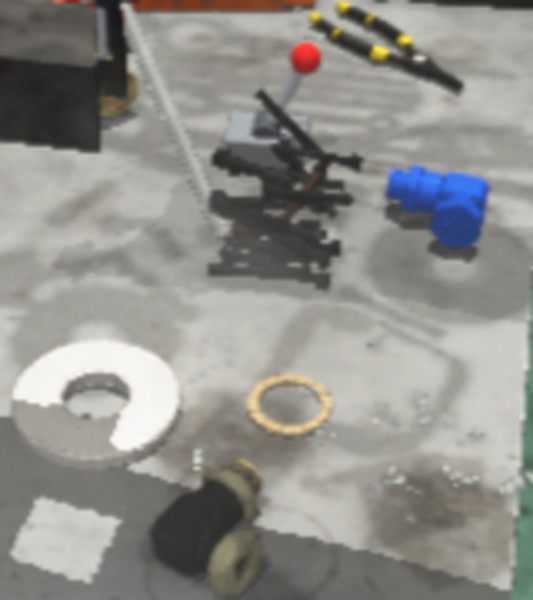

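Run:
```python
import pickle
from h import *
d=pickle.load(open('cap0.pkl','rb'));s,e=d['scene'],d['side']
A=lambda x,y:(180+x/3.75,130+y/3.75)
B=lambda x,y:(190+x/3.333,110+y/3.333)
print('ring',tri(ray(s,*A(175,301)),ray(e,*B(290,405))).round(3))
for z in(.02,.03):print('elbow bbox',at(s,*A(107,187),z).round(3),at(e,*B(205,527),z).round(3))
print('knob',tri(ray(s,*A(489,464)),ray(e,*B(306,58))).round(4))
for p in[(450,500),(500,537),(560,490),(515,455)]:print('box',at(s,*A(*p),.025).round(3))
for p in[(232,112),(225,150),(312,118)]:print('boxside',at(e,*B(*p),.025).round(3))
for p in[(270,350),(310,450),(390,355),(365,265)]:print('pile',at(s,*A(*p),.0).round(3),at(s,*A(*p),.06).round(3))
for p in[(262,95),(215,155),(355,160),(330,200)]:print('pileS',at(e,*B(*p),.0).round(3),at(e,*B(*p),.06).round(3),at(e,*B(*p),.1).round(3))
```

```text
ring [0.471 0.039 0.002]
elbow bbox [0.492 0.171 0.02 ] [0.498 0.177 0.02 ]
elbow bbox [0.487 0.162 0.03 ] [0.496 0.185 0.03 ]
knob [ 0.514  -0.2736  0.0962]
box [ 0.514 -0.249  0.025]
box [ 0.522 -0.292  0.025]
box [ 0.583 -0.289  0.025]
box [ 0.578 -0.248  0.025]
boxside [ 0.577 -0.287  0.025]
boxside [ 0.571 -0.227  0.025]
boxside [ 0.507 -0.292  0.025]
pile [ 0.506 -0.047  0.   ] [ 0.477 -0.086  0.06 ]
pile [ 0.472 -0.142  0.   ] [ 0.445 -0.174  0.06 ]
pile [ 0.58  -0.108  0.   ] [ 0.545 -0.143  0.06 ]
pile [ 0.627 -0.021  0.   ] [ 0.589 -0.062  0.06 ]
pileS [ 0.564 -0.36   0.   ] [ 0.547 -0.264  0.06 ] [ 0.536 -0.201  0.1  ]
pileS [ 0.585 -0.254  0.   ] [ 0.567 -0.168  0.06 ] [ 0.554 -0.11   0.1  ]
pileS [ 0.465 -0.273  0.   ] [ 0.457 -0.185  0.06 ] [ 0.451 -0.126  0.1  ]
pileS [ 0.477 -0.21   0.   ] [ 0.468 -0.127  0.06 ] [ 0.462 -0.072  0.1  ]
```

```bash
python3 -m pendant '[{"translation":[6.5,-30,0],"roll":0},{"translation":[6.5,-30,0],"roll":0},{"translation":[6.5,-30,0],"roll":0},{"translation":[6.5,-30,0],"roll":0},{"translation":[6.5,-30,0],"roll":0},{"translation":[6.5,-28,0],"roll":0},{"translation":[0,0,0],"roll":0},{"translation":[0,0,0],"roll":0}]' -1
python3 - <<'E'
from workcell import *
import cv2,pickle
from scipy.spatial.transform import Rotation as R
from h import *
o=get_obs();c=capture('wrist');T=np.eye(4);T[:3,:3]=R.from_quat(o['orientation']).as_matrix();T[:3,3]=o['ee_pos'];T=T@c['mount']
print(o['t'],o['ee_pos'].round(4),R.from_quat(o['orientation']).as_matrix().round(3).tolist(),o['finger_gap'])
cv2.imwrite('pics/w1.png',c['image']);pickle.dump((c,T),open('w1.pkl','wb'))
for p in[(.471,.039,.005),(.495,.175,.02)]:print(proj(c,p,T))
E
```

```text
t: 0.82
ee_pos: [0.4712, 0.0392, 0.2312]
orientation: [0.707, 0.707, 0.0, 0.0]
wrist_force: [0.3, -0.0, 0.3]
finger_gap: 0.0
finger_force: 0.0
0.8167 [0.4712 0.0392 0.2312] [[-0.001, 1.0, 0.001], [1.0, 0.001, -0.0], [-0.0, 0.001, -1.0]] 4.406834114464521e-05
(np.float64(250.28387461889764), np.float64(155.71639955221204))
(np.float64(273.0528074126932), np.float64(32.550680275960275))
```

View pics/w1.png

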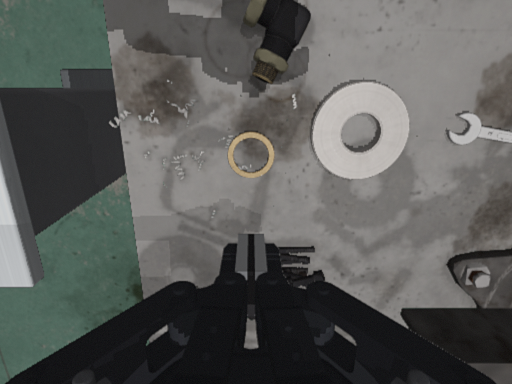

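The ring is centred at (251,155), matching the prediction. The elbow's bounding box is centred near (278,41). The black pile starts around (283,248), beyond the fingers.

```bash
python3 - <<'E'
import pickle
from h import *
c,T=pickle.load(open('w1.pkl','rb'))
print(at(c,251,155,.005,T).round(4),[at(c,278,41,z,T).round(3) for z in(.02,.03)])
for z in(0,.04,.08):print([at(c,*p,z,T).round(3)[:2] for p in[(300,245),(325,280)]])
E
python3 -m pendant '[{"translation":[0,0,40],"roll":0},{"translation":[0,0,40],"roll":0},{"translation":[0,0,40],"roll":0},{"translation":[0,0,40],"roll":0},{"translation":[0,0,25],"roll":0},{"translation":[0,0,10],"roll":0},{"translation":[0,0,0],"roll":0},{"translation":[0,0,0],"roll":0}]'
```

```text
[0.4719 0.0399 0.005 ] [array([0.5  , 0.167, 0.02 ]), array([0.5  , 0.166, 0.03 ])]
[array([ 0.541, -0.09 ]), array([ 0.581, -0.147])]
[array([ 0.533, -0.067]), array([ 0.569, -0.119])]
[array([ 0.526, -0.045]), array([ 0.557, -0.09 ])]
t: 1.53
ee_pos: [0.4732, 0.0388, 0.037]
orientation: [0.707, 0.707, 0.0, 0.0]
wrist_force: [0.8, -0.0, 0.1]
finger_gap: -0.0001
finger_force: 0.0
```

```bash
for i in 1 2 3; do python3 -m pendant '[{"translation":[0,0,0],"roll":0},{"translation":[0,0,0],"roll":0},{"translation":[0,0,0],"roll":0},{"translation":[0,0,0],"roll":0},{"translation":[0,0,0],"roll":0},{"translation":[0,0,0],"roll":0},{"translation":[0,0,0],"roll":0},{"translation":[0,0,0],"roll":0},{"translation":[0,0,0],"roll":0}]' | head -2; done
python3 -m pendant '[{"translation":[0,0,-40],"roll":0},{"translation":[0,0,-40],"roll":0},{"translation":[0,0,-40],"roll":0},{"translation":[0,0,-40],"roll":0},{"translation":[33,6.5,0],"roll":0},{"translation":[33,6.5,0],"roll":0},{"translation":[33,6.5,0],"roll":0},{"translation":[33,6.5,0],"roll":0},{"translation":[0,0,0],"roll":0},{"translation":[0,0,0],"roll":0}]'
python3 - <<'E'
from workcell import *
import cv2,pickle
from scipy.spatial.transform import Rotation as R
from h import *
o=get_obs();c=capture('wrist');T=np.eye(4);T[:3,:3]=R.from_quat(o['orientation']).as_matrix();T[:3,3]=o['ee_pos'];T=T@c['mount']
cv2.imwrite('pics/w2.png',c['image']);pickle.dump((c,T),open('w2.pkl','wb'))
print(proj(c,o['ee_pos']-[0,0,o['ee_pos'][2]-.042],T))
E
```

```text
t: 2.28
ee_pos: [0.4719, 0.039, 0.0363]
t: 3.03
ee_pos: [0.472, 0.039, 0.0363]
t: 3.78
ee_pos: [0.472, 0.039, 0.0363]
t: 4.62
ee_pos: [0.4979, 0.1723, 0.1961]
orientation: [0.706, 0.708, -0.0, -0.0]
wrist_force: [-0.1, -0.3, 0.3]
finger_gap: -0.0002
finger_force: 0.0
(np.float64(250.63129261577242), np.float64(170.84343193085735))
```

View pics/w2.png

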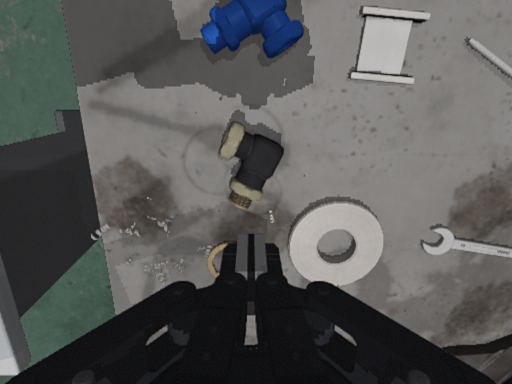

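The elbow's box spans x 219–283 and y 124–208, so its centre is about (251,166). The fingers project to (251,171), so they are over its middle and can go down.

```bash
python3 -m pendant '[{"translation":[0,0,40],"roll":0},{"translation":[0,0,40],"roll":0},{"translation":[0,0,32],"roll":0},{"translation":[0,0,10],"roll":0},{"translation":[0,0,0],"roll":0},{"translation":[0,0,0],"roll":0},{"translation":[0,0,0],"roll":0}]'
for i in 1 2 3; do python3 -m pendant '[{"translation":[0,0,0],"roll":0},{"translation":[0,0,0],"roll":0},{"translation":[0,0,0],"roll":0},{"translation":[0,0,0],"roll":0},{"translation":[0,0,0],"roll":0},{"translation":[0,0,0],"roll":0},{"translation":[0,0,0],"roll":0},{"translation":[0,0,0],"roll":0}]' | head -2; done
python3 -m pendant '[{"translation":[0,0,-40],"roll":0},{"translation":[0,0,-40],"roll":0},{"translation":[0,0,-40],"roll":0},{"translation":[0,0,-40],"roll":0},{"translation":[0,0,-20],"roll":0},{"translation":[0,0,0],"roll":0}]'
```

```text
t: 5.25
ee_pos: [0.5, 0.171, 0.0771]
orientation: [0.707, 0.707, 0.002, 0.001]
wrist_force: [0.4, 0.4, 0.4]
finger_gap: 0.0002
finger_force: 0.0
t: 5.92
ee_pos: [0.4979, 0.171, 0.0742]
t: 6.58
ee_pos: [0.498, 0.171, 0.0743]
t: 7.25
ee_pos: [0.498, 0.171, 0.0743]
t: 7.75
ee_pos: [0.501, 0.1717, 0.2619]
orientation: [0.707, 0.707, 0.005, 0.003]
wrist_force: [-0.2, 0.3, 0.4]
finger_gap: -0.0002
finger_force: 0.0
```

```bash
python3 -m pendant '[{"translation":[-38,-3.5,0],"roll":0},{"translation":[-38,-3.5,0],"roll":0},{"translation":[-38,-3.5,0],"roll":0},{"translation":[-38,-3.5,0],"roll":0},{"translation":[-38,-3.5,0],"roll":0},{"translation":[-38,-3.5,0],"roll":0},{"translation":[-38,-3.5,0],"roll":0},{"translation":[-38,-3.5,0],"roll":0},{"translation":[-38,-3.5,0],"roll":0},{"translation":[-38,-3.5,0],"roll":0}]'
python3 -m pendant '[{"translation":[-38,-3,0],"roll":0},{"translation":[-25,0,0],"roll":0},{"translation":[0,0,0],"roll":0},{"translation":[0,0,0],"roll":0},{"translation":[0,0,0],"roll":0}]'
python3 - <<'E'
from workcell import *
import cv2,pickle
from scipy.spatial.transform import Rotation as R
from h import *
o=get_obs();c=capture('wrist');T=np.eye(4);T[:3,:3]=R.from_quat(o['orientation']).as_matrix();T[:3,3]=o['ee_pos'];T=T@c['mount']
cv2.imwrite('pics/w3.png',c['image']);pickle.dump((c,T),open('w3.pkl','wb'))
print(proj(c,[.514,-.2736,.0962],T))
E
```

```text
t: 8.58
ee_pos: [0.462, -0.2106, 0.2532]
orientation: [0.707, 0.707, -0.0, -0.001]
wrist_force: [1.4, 0.1, -0.4]
finger_gap: 0.0001
finger_force: 0.0
t: 9.0
ee_pos: [0.4596, -0.2714, 0.2533]
orientation: [0.707, 0.707, 0.0, -0.001]
wrist_force: [-0.1, -0.2, 0.4]
finger_gap: 0.0002
finger_force: 0.0
(np.float64(303.34906244460103), np.float64(172.45355966319602))
```

View pics/w3.png

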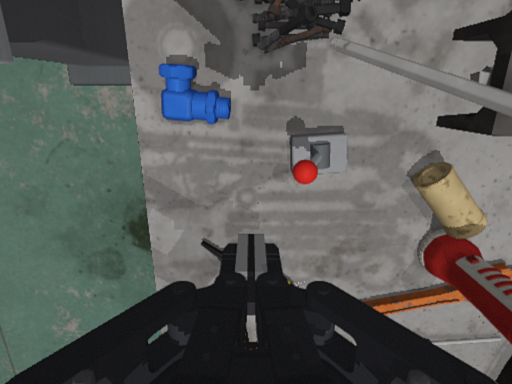

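The knob is at (305,172), within 2 px of the prediction, and the space on its near side is clear. I'll go down there and push along +x.

```bash
python3 -m pendant '[{"translation":[0,0,40],"roll":0},{"translation":[0,0,40],"roll":0},{"translation":[0,0,40],"roll":0},{"translation":[0,0,35],"roll":0},{"translation":[0,0,15],"roll":0},{"translation":[0,0,0],"roll":0},{"translation":[0,0,0],"roll":0}]'
python3 -m pendant '[{"translation":[0,10,0],"roll":0},{"translation":[0,10,0],"roll":0},{"translation":[0.6,10,0],"roll":0},{"translation":[0.6,10,0],"roll":0},{"translation":[0.6,10,0],"roll":0},{"translation":[0.6,10,0],"roll":0},{"translation":[0.6,10,0],"roll":0},{"translation":[0.6,10,0],"roll":0},{"translation":[0,0,0],"roll":0},{"translation":[0,0,0],"roll":0}]'
```

```text
t: 9.63
ee_pos: [0.4598, -0.2706, 0.0837]
orientation: [0.706, 0.708, -0.0, -0.001]
wrist_force: [-0.5, -0.7, 0.5]
finger_gap: 0.0003
finger_force: 0.0
t: 10.47
ee_pos: [0.5405, -0.2682, 0.084]
orientation: [0.707, 0.707, 0.0, -0.0]
wrist_force: [-0.2, 0.6, 0.1]
finger_gap: 0.0
finger_force: 0.0
```

```bash
python3 -m pendant '[{"translation":[0,4,0],"roll":0},{"translation":[0,4,0],"roll":0},{"translation":[0,4,0],"roll":0},{"translation":[0,0,0],"roll":0},{"translation":[0,0,0],"roll":0}]'
python3 - <<'E'
from workcell import *
import cv2,pickle
from h import *
c=capture('scene');e=capture('side')
a=cv2.resize(c['image'][200:300,260:360],None,fx=4,fy=4);b=cv2.resize(e['image'][90:190,230:330],None,fx=4,fy=4)
cv2.imwrite('pics/p4.png',np.hstack([a,b]))
for th in(.3,.5):
  X=[.549+.08*np.sin(th),-.269,.022+.08*np.cos(th)]
  print([( (u-u0)*4+k,(v-v0)*4) for (u,v),u0,v0,k in((proj(c,X),260,200,0),(proj(e,X),230,90,400))])
E
```

```text
t: 10.88
ee_pos: [0.5522, -0.2685, 0.0844]
orientation: [0.707, 0.707, 0.0, 0.0]
wrist_force: [-0.0, 0.3, 0.0]
finger_gap: 0.0002
finger_force: 0.0
[(np.float64(261.29088092955476), np.float64(164.41695312014656)), (np.float64(520.298737971809), np.float64(139.07493540990856))]
[(np.float64(276.10577132151866), np.float64(159.1452189605792)), (np.float64(499.5875852624922), np.float64(144.56595246714335))]
```

View pics/p4.png

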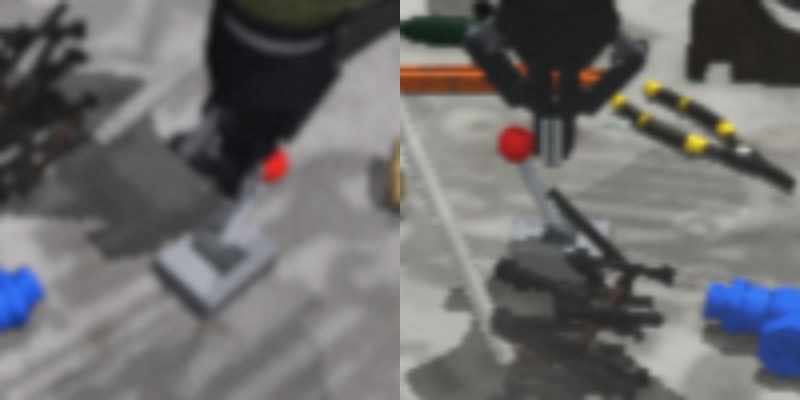

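The lever leans away, with the knob at (274,165) in the left crop and (516,144) in the right. That is about 0.35 rad past upright, not yet at the stop, so I'll push on until I feel it.

```bash
for i in 1 2; do python3 -m pendant '[{"translation":[0,3,0],"roll":0},{"translation":[0,2,0],"roll":0},{"translation":[0,0,0],"roll":0},{"translation":[0,0,0],"roll":0}]'; done
```

```text
t: 11.32
ee_pos: [0.5572, -0.2685, 0.0844]
orientation: [0.707, 0.707, 0.0, 0.0]
wrist_force: [-0.3, -0.0, -0.1]
finger_gap: -0.0001
finger_force: 0.1
t: 11.65
ee_pos: [0.5592, -0.2684, 0.0839]
orientation: [0.707, 0.707, -0.002, -0.003]
wrist_force: [-10.3, 0.2, 5.1]
finger_gap: 0.0003
finger_force: 6.0
```

The force of 10 N shows the lever is at its stop. I'll hold briefly, back off and raise.

```bash
python3 -m pendant '[{"translation":[0,0,0],"roll":0},{"translation":[0,-15,0],"roll":0},{"translation":[0,-30,0],"roll":0},{"translation":[0,-35,0],"roll":0},{"translation":[0,0,0],"roll":0},{"translation":[0,0,-40],"roll":0},{"translation":[0,0,-40],"roll":0},{"translation":[0,0,-40],"roll":0},{"translation":[0,0,0],"roll":0},{"translation":[0,0,0],"roll":0}]'
python3 - <<'E'
from workcell import *
import cv2
from h import *
c=capture('scene');e=capture('side')
a=cv2.resize(c['image'][200:300,260:360],None,fx=4,fy=4);b=cv2.resize(e['image'][90:190,230:330],None,fx=4,fy=4)
cv2.imwrite('pics/p5.png',np.hstack([a,b]))
E
```

```text
t: 12.48
ee_pos: [0.4842, -0.2698, 0.2089]
orientation: [0.707, 0.707, 0.001, 0.004]
wrist_force: [-0.4, 0.4, -0.4]
finger_gap: -0.0
finger_force: 0.0
```

View pics/p5.png

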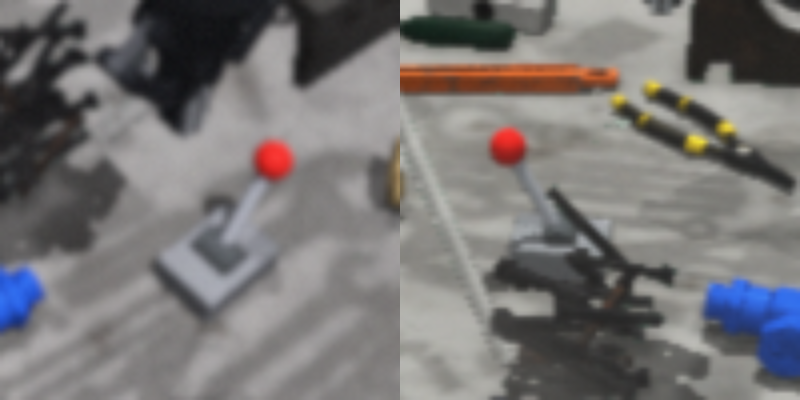

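The knob is now at (274,160) and (508,146), close to the predicted stop position, and the arm is clear of it. I'll hand the job in.

```bash
python3 -c "
from workcell import *
print(job_done())"
```

```text
the job is handed in; nothing more can be done
None
```

I held the fingers about 3 cm above the brass ring and then the black elbow for 2 s or more each, pushed the lever to its far stop (10 N felt there), backed clear and handed the job in; no verdict came back.

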